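# Pin the mould cradle and hold the vibrating table's dead-man lever

## Robot

A 7-joint arm with a two-finger parallel gripper is mounted at the origin on the work surface. World frame = base frame: x ahead of the robot, y to its left, z up, the work surface at z = 0. Lengths are in m, angles in rad, forces in N, time in s.
With the tool pointing down it reaches from about 0.425 to 0.925 m from the base axis. Payload 6.8 kg.
Tool frame: the origin (TCP) lies midway between the tips of the shut fingers; the grasp point (between the pads) lies 19 mm behind it (bot.pinch_z is the distance from the TCP to the grasp point, in m); z points along the fingers, y is the line along which they close (so a half turn about z gives the same grasp; the last joint's range is limited). The gripper opens to 85 mm and grips with 20 to 120 N. Pads are 22 mm wide; open, the fingers measure 114 mm over their backs; the gripper's body (76 mm by 85 mm) begins 54 mm behind the grasp point. The pads swing forward as they close: fully open they stand 13 mm farther back than shut.
Start: joints at [-1.288, 0.477, 0.022, 1.555, -0.011, 1.109, -0.083], TCP at [0.257, 0.624, 0.231] pointing down, gripper open.
Joint ranges: [-2.96, 2.96], [-0.34, 2.1], [-1.41, 1.46], [0.24, 2.44], [-1.37, 4.51], [0.17, 1.92], [-2.96, 2.96]. Speed limits (rad/s): [2.39, 2.39, 3.14, 3.14, 3.14, 3.14, 3.14].

## Interface

Orientations are given as a unit quaternion [w, x, y, z].
In Python, from station import bot, imaging gives the robot as it stands. The module is installed in compiled form; this text tells all that it offers.
- The arm moves only by the tool carry_out, never from a script. Its argument "targets" is a list of rows, each a list of 5 numbers: the shift along the tool's x, y, z in cm, then the turn about the tool's z in degrees, then the opening, from -1 (shut) to 1 (fully open). In form: [[x, y, z, yaw, gripper], ...]. A call has 1 to 12 rows; each row shifts and turns the commanded pose from where the row before left it, along the tool's axes as they then stand; what a row does not reach is not made up. A row lasts 1/10 s, in which the tool goes at most 50 mm and 8.59 degrees, less where a joint would pass 70% of its speed; a pose out of reach is approached as far as the arm can. A call is refused whole if a number of a shift passes 5 or a number of a turn 8.59, either way. A call with a gripper value outside its range is refused whole. The fingers move at their own pace and stop on an object; "force" is the grip in N (left out, the last holds). Time passes only in rows, so rows that do not move let the fingers close. It gives the time, the measured TCP pose, the force, the opening and the grip force at its end, in the units of the state.
- bot.get_obs(): the state, without advancing time (a new reading comes with each control period).
- imaging.read_camera(name): name is "side" or "top"; returns the picture (480x640x3 uint8, red, green, blue); there is no depth.
- imaging.calibration(name): a dict with "fx", "fy", "cx", "cy" (pixels), "extrinsics" (4x4, takes a point from world to camera coordinates). Camera axes: x right, y up, looking along -z (the intrinsics and any distortion apply to the point x, -y, -z); pixel columns grow to the right and rows downward; lengths in m; the calibration is good to about 2 mm. A picture is of the moment at which its call begins. calibration takes no time and is no camera call.
- bot.hand_in(): hands the job in; it is judged then, once.
The state is a dict: "t": time; "q": joint angles; "joint_vel": joint speeds; "joint_torque": joint torques, N m; "eef_pos": TCP position; "tool_rot": TCP orientation; "contact_force": force on the tool from outside, world axes, zero at the start; "torque": the same for the moment, N m; "gripper_width": opening from 0.0 (shut) to 1.0 (fully open); "grasp_force": force on a finger pad.
Only numpy, scipy, OpenCV 4.12 (cv2) and the standard library are available. Lean on these libraries where they do the work, as an engineer would, in place of code of your own. Each camera call takes 0.05 s, during which the arm holds its last target. There are 200 camera calls.

## Task

Lock the mould cradle to the vibrating table: take the orange-knobbed pin from the wooden block, push it fully home through the yellow fork and the blue lug between its tines, and let go of it. Then press the black pad of the dead-man lever down until the lever's orange nose stands between the green bands, and finish while still holding it there, never forcing it well into the red. Leave the other two pins, the red jar and the white beaker where they stand.

Things in the scene. Friction and masses are not known exactly. Their poses are not given: they have to be found in the camera images.
- long_pin: headed steel pin upright in one of the block's three holes. Shank 12 mm across, 48 mm long, foot tapered over 8 mm to 5.6 mm; then a steel flange 26 mm across, 4 mm thick; then a round orange knob 22 mm across, 24 mm high. About 80 g. Origin: tip of the shank, z up along the pin (flange underside at 48 mm, knob 52 to 76 mm)
- pin_block: fixed wooden block 210 x 75 x 55 mm high, long axis x; three holes 14.5 mm wide, 52 mm deep, in its top at x = -65, 0, +65 mm, one pin in each, flanges resting on the top. Origin: centre of underside
- vibro: fixed vibrating table, 240 (x) by 210 mm (y), steel top, with a white plaster mould strapped in a blue cradle; highest point 116 mm above the work surface, the mould's near face 110 mm behind the fork hole. On its -x edge sticks out the yellow fork with the cradle's blue lug already in place between the tines. Origin: centre of underside
- fork_mouth (a point): centre of the fork's hole at the top face of the upper yellow tine, 66 mm above the work surface, 150 mm to -x of vibro's origin. Vertical hole 14.5 mm wide through upper tine, lug and lower tine, 36 mm in all, 30 mm free below it. Axes as vibro, z up. The pin is home when its flange lies on the tine: its tip is then 48 mm below this point
- lever_box: fixed grey pedestal of the dead-man lever, 250 x 110 x 30 mm, long axis x. The lever's hinge is at x = -90 mm, 75 mm high, axis y; the lever runs to +x. At its +x end (x = 81 to 95 mm) two posts at y = +-26 mm, 130 mm high, are painted white at the top, green in the middle, red at the bottom. Origin: centre of underside
- deadman (a joint): angle (rad) by which the spring-loaded lever is pressed down: 0 = released (lever then rises 0.2 rad towards its tip), 0.42 = hard stop. Nose in the green from 0.14 to 0.28 (middle 0.21), in the red above that. The spring pushes back: holding the pad takes about 2 N at the start, 5 N at 0.14, 8 N at 0.28. It springs back up when released
- pad_top (a point): centre of the top face of the black rubber pad on the lever, 55 x 46 x 12 mm, the place to press, 122 mm from the hinge; x along the lever, z normal to it. It sinks about 26 mm from the released height to the middle of the green bands (17 to 34 mm: within the green)
- nose (a point): orange nose at the lever's tip, 180 mm from the hinge, moving between the two banded posts. Heights of the nose above the work surface: released 111 mm; green bands from 86 mm (top) to 61 mm (bottom)
- short_pin_grey: bystander: pin with a grey knob, same head as the long pin but a shank of only 30 mm; stands in the wooden block. Origin: tip of the shank, z up
- short_pin_blue: bystander: as the grey one, with a blue knob
- red_jar: bystander: closed red plastic jar, 70 mm across, 95 mm high. Origin: centre of underside
- beaker: bystander: white plastic beaker, 64 mm across, 85 mm high. Origin: centre of underside

How it is judged:
On the way, in this order (a step that is already met when the one before it is completed fails the run):
1. the orange-knobbed pin is fully home through fork and lug, and let go (z of long_pin in the frame of fork_mouth between -0.053 and -0.045 m and horizontal distance between long_pin and fork_mouth below 0.005 m and angle between long_pin's own z axis and vertical below 0.12 rad and contact force between each of the arm, the fingers and long_pin below 0.1 N), for 0.2 s.
2. the robot holds the dead-man lever in the green, with the pin home (all of step 1 and value of joint deadman between 0.13 and 0.29 rad and contact force between any of the fingers, the arm and deadman_c0 above 3 N), for 0.5 s.
At the end, for the whole second after the job is handed in: Throughout the last second: the long pin is home (tip 45 to 53 mm below the mouth of the fork's hole, within 5 mm of its axis, tilted less than 0.12 rad) and not touched by the robot; the lever stands at 0.13 to 0.29 rad and the robot presses on its pad with more than 3 N (all of step 2); the arm keeps its last pose, push and grip.
It fails at once if the dead-man lever is forced well into the red (beyond 0.34 rad) (value of joint deadman above 0.34 rad).
It fails at once if another pin, the red jar or the beaker is shifted by more than 30 mm or knocked over (distance of any of short_pin_grey, short_pin_blue, red_jar, beaker from where it was at the start of the episode above 0.03 m or angle between any of short_pin_grey, short_pin_blue, red_jar, beaker's own z axis and vertical above 0.5 rad).
It also fails if it takes over 51 s, if anything falls off the work surface, if the arm or the gripper's body presses on something with over 40 N, if the wrist force passes 120 N, or if a joint passes its speed limit or range.

## Working session

There is one attempt and no reset: what is moved stays moved. The work goes in short steps, Python scripts to look and compute and a tool call to move; the robot and the scene stay as the last step left them, time stands still between calls to the robot, and variables do not carry over. Pictures are saved under pics/ and viewed, at most 10 in all, crops included, and the job is handed in when it is done.

Besides the shell and the picture viewer there is one more tool, called after ">>>" as name(argument=value, ...), one argument or row to a line, values as JSON. carry_out: Moves the arm, as the interface text tells. Its arguments: {"type":"object","properties":{"targets":{"type":"array"},"force":{"type":"number"}},"required":["targets"]}

```bash
mkdir -p pics
python3 - <<'E'
from station import bot, imaging
import cv2, numpy as np
np.set_printoptions(precision=4,suppress=True)
for n in("top","side"):
    im=imaging.read_camera(n); cv2.imwrite(f"pics/{n}0.png",im[:,:,::-1]); print(n,imaging.calibration(n))
print(bot.get_obs(),bot.pinch_z)
E
```

```text
top {'fx': 528.9424615946464, 'fy': 528.9424615946464, 'cx': 315.37865263673046, 'cy': 238.86909052532528, 'extrinsics': array([[ 0.017 , -0.9998, -0.0063,  0.0135],
       [ 0.9804,  0.0154,  0.1965, -0.5583],
       [-0.1963, -0.0095,  0.9805, -1.192 ],
       [ 0.    ,  0.    ,  0.    ,  1.    ]])}
side {'fx': 534.1713958052534, 'fy': 534.1713958052534, 'cx': 317.77653775960795, 'cy': 232.69819756967064, 'extrinsics': array([[-0.976 , -0.2167, -0.0212,  0.5435],
       [ 0.1291, -0.6543,  0.7452, -0.1499],
       [-0.1753,  0.7246,  0.6665, -0.9466],
       [ 0.    ,  0.    ,  0.    ,  1.    ]])}
{'t': 0.1, 'q': array([-1.2881,  0.4777,  0.0224,  1.5564, -0.0115,  1.1093, -0.0831]), 'joint_vel': array([-0.0014, -0.0015, -0.0002, -0.0024, -0.001 ,  0.0011,  0.0005]), 'joint_torque': array([  0.0049, -59.7762,   1.614 , -28.1953,   0.0129,   0.005 ,
         0.    ]), 'eef_pos': array([0.2569, 0.6236, 0.2304]), 'tool_rot': array([-0.0001,  0.1941,  0.981 , -0.0008]), 'contact_force': array([0.987 , 0.6111, 0.0256]), 'torque': array([0.0035, 0.0294, 0.0624]), 'grasp_force': 0.0, 'gripper_width': 0.9975801634972193} 0.0187
```

View pics/top0.png

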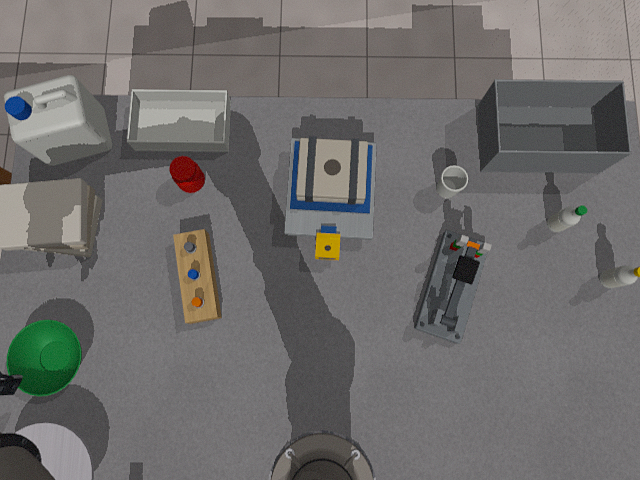

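View pics/side0.png

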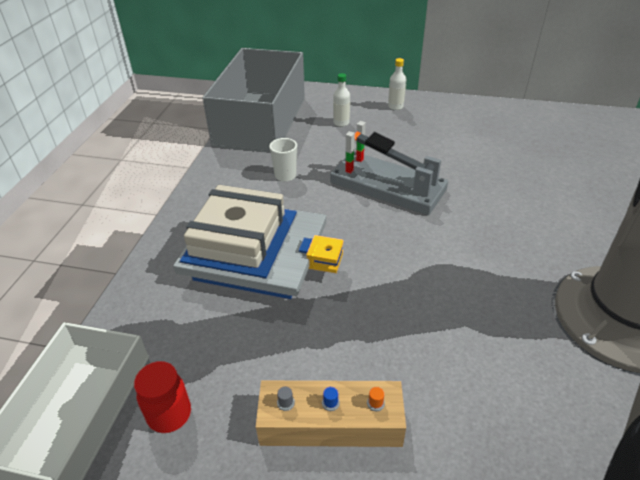

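The top view shows the orange knob near (197,302), the fork hole at (327,247), the pad at (466,269) and the orange nose at about (472,244). In the side view they are at (376,398), (328,248), (380,143) and (357,136). Next I measure them precisely.

```bash
cat > h.py <<'E'
from station import bot, imaging
import cv2, numpy as np
np.set_printoptions(precision=4,suppress=True)
C={n:imaging.calibration(n) for n in("top","side")}
def ray(n,uv):
    c=C[n]; E=c["extrinsics"]; R=E[:3,:3]; o=-R.T@E[:3,3]
    d=R.T@np.array([(uv[0]-c["cx"])/c["fx"],-(uv[1]-c["cy"])/c["fy"],-1]); return o,d/np.linalg.norm(d)
def onz(n,uv,z):
    o,d=ray(n,uv); return o+d*(z-o[2])/d[2]
def tri(a,b):
    A=np.zeros((3,3));v=np.zeros(3);L=[ray("top",a),ray("side",b)]
    for o,d in L:
        P=np.eye(3)-np.outer(d,d);A+=P;v+=P@o
    p=np.linalg.solve(A,v); return p,[float(np.linalg.norm((np.eye(3)-np.outer(d,d))@(p-o))) for o,d in L]
def blob(im,lo,hi,box):
    """centroid, area, bbox of largest HSV blob in box x0,y0,x1,y1"""
    x0,y0,x1,y1=box; h=cv2.cvtColor(im[y0:y1,x0:x1],cv2.COLOR_RGB2HSV)
    m=cv2.inRange(h,np.array(lo),np.array(hi)); k,l,s,c=cv2.connectedComponentsWithStats(m)
    i=1+s[1:,4].argmax(); return c[i]+[x0,y0],int(s[i,4]),s[i,:4]+[x0,y0,0,0],(l==i)
E
python3 - <<'E'
from h import *
T=cv2.imread("pics/top0.png")[:,:,::-1].copy();S=cv2.imread("pics/side0.png")[:,:,::-1].copy()
OR=([5,170,120],[18,255,255])
a=blob(T,*OR,(180,285,215,318));b=blob(S,*OR,(355,380,400,420));print("knob",a[:3],b[:3],tri(a[0],b[0]),onz("top",a[0],.075))
BL=([100,120,60],[130,255,255])
a=blob(T,*BL,(180,262,208,285));b=blob(S,*BL,(315,380,345,415));print("blue",a[:3],b[:3],tri(a[0],b[0]))
a=blob(T,*OR,(455,230,490,256));b=blob(S,*OR,(345,120,370,145));print("nose",a[:3],b[:3],tri(a[0],b[0]))
K=([0,0,0],[180,255,45])
a=blob(T,*K,(448,250,485,288));b=blob(S,*K,(355,125,400,160));print("pad",a[:3],b[:3],tri(a[0],b[0]))
Y=([20,150,80],[32,255,255])
def hole(im,box):
    x0,y0,x1,y1=box;g=cv2.cvtColor(im[y0:y1,x0:x1],cv2.COLOR_RGB2HSV)[:,:,2].astype(float)
    w=np.clip(np.median(g)-20-g,0,None);yy,xx=np.mgrid[y0:y1,x0:x1];return np.array([(w*xx).sum(),(w*yy).sum()])/w.sum(),w.max()
ht=hole(T,(321,242,334,254));hs=hole(S,(322,243,336,254));print("hole",ht,hs,tri(ht[0],hs[0]),onz("top",ht[0],.066),onz("side",hs[0],.066))
o=[cv2.resize(T[225:275,300:350],(400,400),interpolation=0),cv2.resize(S[223:273,303:353],(400,400),interpolation=0)]
o2=[cv2.resize(T[225:305,420:500],(400,400),interpolation=0)[:200*2],cv2.resize(S[110:190,340:420],(400,400),interpolation=0)]
cv2.imwrite("pics/c1.png",cv2.resize(np.vstack([np.hstack(o),np.hstack(o2)]),(600,600))[:,:,::-1])
E
```

```text
knob (array([196.0263, 301.6447]), 76, array([191, 297,  10,  10])) (array([376.3165, 396.4262]), 237, array([369, 387,  15,  21])) (array([0.4051, 0.2908, 0.0748]), [0.0005646890862135217, 0.0005646890862134943]) [0.4045 0.2908 0.075 ]
blue (array([192.7215, 273.7848]), 79, array([188, 269,  11,  10])) (array([330.4115, 397.0206]), 243, array([324, 387,  14,  21])) (array([0.469 , 0.3032, 0.0716]), [0.0005572369058799801, 0.0005572369058800523])
nose (array([472.8125, 244.6094]), 64, array([467, 241,  13,   9])) (array([356.6818, 134.9545]), 22, array([355, 132,   5,   8])) (array([ 0.5383, -0.3302,  0.1139]), [0.0004682133219863493, 0.0004682133219865699])
pad (array([465.2439, 269.276 ]), 529, array([452, 254,  28,  34])) (array([379.1914, 143.1343]), 350, array([363, 133,  31,  23])) (array([ 0.4839, -0.3124,  0.1096]), [0.0004009549338547633, 0.00040095493385471873])
hole (array([327.3119, 247.5401]), np.float64(117.0)) (array([328.2087, 248.0909]), np.float64(145.0)) (array([ 0.5363, -0.0057,  0.0645]), [0.00032514497334102895, 0.00032514497334111656]) [ 0.5357 -0.0056  0.066 ] [ 0.5363 -0.0042  0.066 ]
```

View pics/c1.png

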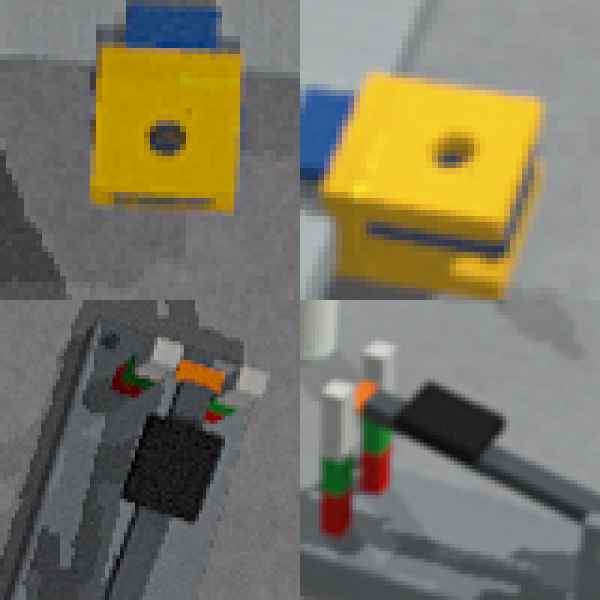

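The fork hole, pad and knobs match what they should be: the hole is at z≈0.065, the pins are 65 mm apart, and all are within reach. I turn the closing line across the block and go above the orange knob.

>>> carry_out(
  targets=[
    [0, 0, 0, -8.4, 1],
    [0, 0, 0, -8.4, 1],
    [0, 0, 0, -8.4, 1],
    [0, 0, 0, -8.2, 1],
    [-1.02, -4.44, 0, 0, 1],
    [-1.02, -4.44, 0, 0, 1],
    [-1.02, -4.44, 0, 0, 1],
    [-1.02, -4.44, 0, 0, 1],
    [-1.02, -4.44, 0, 0, 1],
    [-1.02, -4.44, 0, 0, 1],
    [-1.02, -4.44, 0, 0, 1],
    [-1.02, -4.44, 0, 0, 1],
  ],
  force=40,
)

```text
t: 1.3
eef_pos: [0.4053, 0.2891, 0.2311]
tool_rot: [-0.0, -0.096, 0.995, -0.0]
contact_force: [0.7, -0.2, 0.9]
gripper_width: 0.998
grasp_force: 0.0
```

```bash
cat >> h.py <<'E'
from scipy.spatial.transform import Rotation as Ro
def need(p):
    o=bot.get_obs();q=o["tool_rot"];R=Ro.from_quat([q[1],q[2],q[3],q[0]]).as_matrix()
    print("t",round(o["t"],2),"pos",o["eef_pos"],"yaxis",R[:,1],"z",R[:,2],"F",o["contact_force"],"grip",o["grasp_force"],o["gripper_width"])
    print("move cm",100*R.T@(np.array(p)-o["eef_pos"]))
E
python3 -c "
from h import *
need([.405,.291,.11])"
```

```text
t 1.3 pos [0.4053 0.2891 0.2311] yaxis [-0.191   0.9816 -0.0001] z [-0.0002 -0.0002 -1.    ] F [ 0.7129 -0.2167  0.8751] grip 0.0 0.9981852585040097
move cm [-0.0061  0.1987 12.1138]
```

>>> carry_out(
  targets=[
    [0, 0.2, 3, 0, 1],
    [0, 0, 3, 0, 1],
    [0, 0, 3, 0, 1],
    [0, 0, 3, 0, 1],
    [0, 0, 2, 0, 1],
    [0, 0, 1.5, 0, 1],
    [0, 0, 1.2, 0, 1],
    [0, 0, 0, 0, 1],
    [0, 0, 0, 0, 1],
  ],
)

```text
t: 2.2
eef_pos: [0.4048, 0.2931, 0.0645]
tool_rot: [-0.0, -0.096, 0.995, 0.0]
contact_force: [-0.1, 0.0, -0.4]
gripper_width: 0.999
grasp_force: 0.0
```

Run:
```python
from h import *
need([.405,.291,.063])
T=imaging.read_camera("top");S=imaging.read_camera("side")
cv2.imwrite("pics/c2.png",np.hstack([cv2.resize(T[240:340,140:240],(400,400)),cv2.resize(S[320:460,290:430],(400,400))])[:,:,::-1])
```

```text
t 2.2 pos [0.4048 0.2931 0.0645] yaxis [-0.191   0.9816  0.    ] z [-0.  0. -1.] F [-0.0502  0.0126 -0.388 ] grip 0.0 0.9986844940036058
move cm [ 0.0178 -0.2109  0.1496]
```

View pics/c2.png

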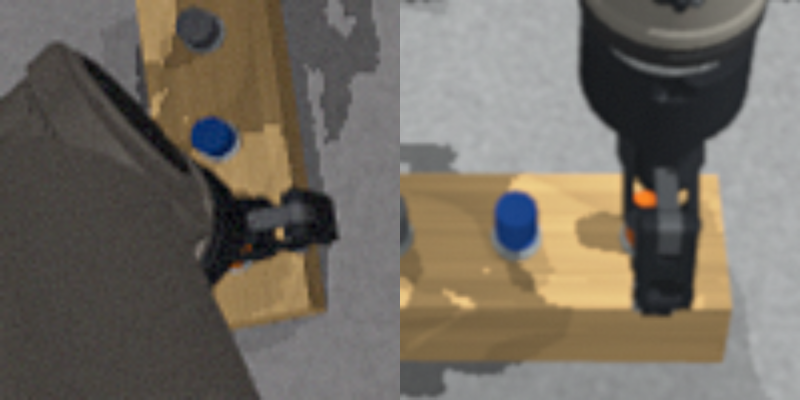

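The fingers straddle the orange knob across the block, and the blue pin is clear at about (213,137) in the left crop. I correct by 2 mm and close.

>>> carry_out(
  targets=[
    [0, -0.2, 0.1, 0, 1],
    [0, 0, 0, 0, 1],
    [0, 0, 0, 0, -1],
    [0, 0, 0, 0, -1],
    [0, 0, 0, 0, -1],
    [0, 0, 0, 0, -1],
    [0, 0, 0, 0, -1],
    [0, 0, 0, 0, -1],
    [0, 0, 0, 0, -1],
    [0, 0, 0, 0, -1],
    [0, 0, 0, 0, -1],
  ],
  force=40,
)

```text
t: 3.4
eef_pos: [0.405, 0.2911, 0.0634]
tool_rot: [-0.0, -0.096, 0.995, 0.0]
contact_force: [-2.5, -0.8, 5.9]
gripper_width: 0.24
grasp_force: 39.0
```

>>> carry_out(
  targets=[
    [0, 0, -0.5, 0, -1],
    [0, 0, -1, 0, -1],
    [0, 0, -1.5, 0, -1],
    [0, 0, -2, 0, -1],
    [0, 0, -2, 0, -1],
    [0, 0, -2, 0, -1],
    [0, 0, -2, 0, -1],
    [0, 0, 0, 0, -1],
    [0, 0, 0, 0, -1],
  ],
)

```text
t: 4.3
eef_pos: [0.4051, 0.2911, 0.1736]
tool_rot: [0.0, -0.096, 0.995, 0.0]
contact_force: [-0.2, 0.2, -1.3]
gripper_width: 0.238
grasp_force: 39.1
```

Run:
```python
from h import *
need([.536,-.005,.173])
T=imaging.read_camera("top");S=imaging.read_camera("side")
cv2.imwrite("pics/t3.png",T[:,:,::-1]);cv2.imwrite("pics/s3.png",S[:,:,::-1])
cv2.imwrite("pics/c3.png",np.hstack([cv2.resize(T[240:340,140:240],(400,400)),cv2.resize(S[300:460,290:450],(400,400))])[:,:,::-1])
```

```text
t 4.3 pos [0.4051 0.2911 0.1736] yaxis [-0.1909  0.9816  0.0006] z [ 0.0008  0.0007 -1.    ] F [-0.1562  0.2208 -1.3341] grip 39.12585139274597 0.23836107312146845
move cm [ -7.1927 -31.5648   0.0512]
```

View pics/c3.png

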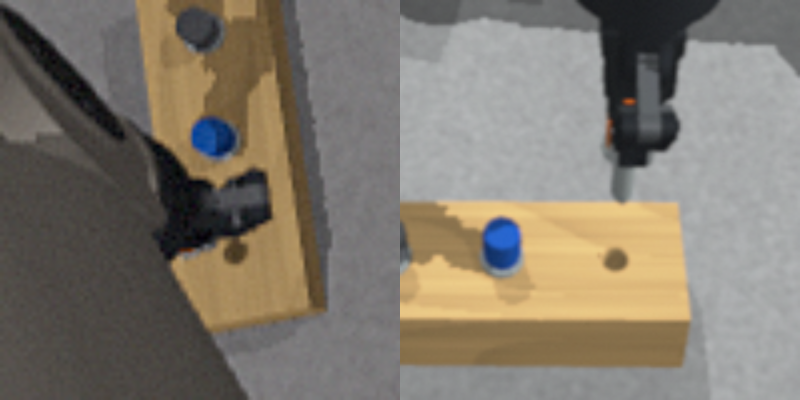

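The pin is lifted and held upright, and the empty hole shows at crop (235,250) in the top view and (615,260) in the side view. I use that hole, measured the same way as the fork's, to get the relative offset.

Run:
```python
from h import *
T=cv2.imread("pics/t3.png")[:,:,::-1];S=cv2.imread("pics/s3.png")[:,:,::-1]
T0=cv2.imread("pics/top0.png")[:,:,::-1];S0=cv2.imread("pics/side0.png")[:,:,::-1]
def hole(im,c,r):
    x0,y0=c[0]-r,c[1]-r;g=cv2.cvtColor(np.ascontiguousarray(im[y0:y0+2*r+1,x0:x0+2*r+1]),cv2.COLOR_RGB2GRAY)
    _,m=cv2.threshold(g,0,1,cv2.THRESH_BINARY_INV+cv2.THRESH_OTSU);k,l,s,c=cv2.connectedComponentsWithStats(m)
    i=l[r-1:r+2,r-1:r+2].max();return c[i]+[x0,y0],s[i]
for nm,a,b,z in(("block",hole(T,(199,302),5),hole(S,(536-290,404),6) if 0 else hole(S,(376,404),6),.055),("fork",hole(T0,(327,248),6),hole(S0,(328,248),6),.066)):
    print(nm,a,b,tri(a[0],b[0]),onz("top",a[0],z),onz("side",b[0],z))
```

```text
block (array([198.0577, 300.3462]), array([ 0,  0, 10,  9, 52], dtype=int32)) (array([375.8889, 403.5238]), array([ 2,  1,  9,  9, 63], dtype=int32)) (array([0.4071, 0.2908, 0.0563]), [0.001853152702414672, 0.0018531527024146463]) [0.4091 0.291  0.055 ] [0.4053 0.2902 0.055 ]
fork (array([327.3704, 247.7407]), array([ 4,  3,  6,  6, 27], dtype=int32)) (array([328.2069, 247.9655]), array([ 3,  4,  7,  5, 29], dtype=int32)) (array([ 0.5361, -0.0058,  0.0647]), [0.0005899518836597577, 0.0005899518836595215]) [ 0.5353 -0.0058  0.066 ] [ 0.5364 -0.0045  0.066 ]
```

>>> carry_out(
  targets=[
    [-0.4, -1.75, 0, 0, -1],
    [-0.8, -3.5, 0, 0, -1],
    [-0.8, -3.5, 0, 0, -1],
    [-0.8, -3.5, 0, 0, -1],
    [-0.8, -3.5, 0, 0, -1],
    [-0.8, -3.5, 0, 0, -1],
    [-0.8, -3.5, 0, 0, -1],
    [-0.8, -3.5, 0, 0, -1],
    [-0.8, -3.5, 0, 0, -1],
    [-0.4, -1.75, 0, 0, -1],
    [0, 0, 0, 0, -1],
    [0, 0, 0, 0, -1],
  ],
)

```text
t: 5.6
eef_pos: [0.5351, -0.0042, 0.1723]
tool_rot: [-0.001, -0.096, 0.995, 0.0]
contact_force: [-0.0, 0.2, 0.7]
gripper_width: 0.24
grasp_force: 39.2
```

Run:
```python
from h import *
need([.536,-.0045,.13])
```

```text
t 5.6 pos [ 0.5351 -0.0042  0.1723] yaxis [-0.1905  0.9817  0.0005] z [-0.0021  0.0001 -1.    ] F [-0.0178  0.2391  0.7381] grip 39.21319842338562 0.24038588025753915
move cm [-0.09   -0.0504  4.2273]
```

>>> carry_out(
  targets=[
    [-0.1, -0.05, 1, 0, -1],
    [0, 0, 1.5, 0, -1],
    [0, 0, 1, 0, -1],
    [0, 0, 0.5, 0, -1],
    [0, 0, 0, 0, -1],
    [0, 0, 0, 0, -1],
  ],
)

```text
t: 6.2
eef_pos: [0.5371, -0.0045, 0.1334]
tool_rot: [0.0, -0.096, 0.995, 0.0]
contact_force: [-0.0, 0.3, -1.0]
gripper_width: 0.243
grasp_force: 39.2
```

Run:
```python
from h import *
need([.536,-.0045,.122])
T=imaging.read_camera("top");S=imaging.read_camera("side")
cv2.imwrite("pics/c4.png",np.hstack([cv2.resize(T[200:280,290:370],(400,400)),cv2.resize(S[205:285,290:370],(400,400))])[:,:,::-1])
```

```text
t 6.2 pos [ 0.5371 -0.0045  0.1334] yaxis [-0.1913  0.9815  0.    ] z [ 0.0001  0.     -1.    ] F [-0.0437  0.2557 -0.9721] grip 39.215317368507385 0.24328745390786202
move cm [0.1058 0.018  1.1417]
```

View pics/c4.png

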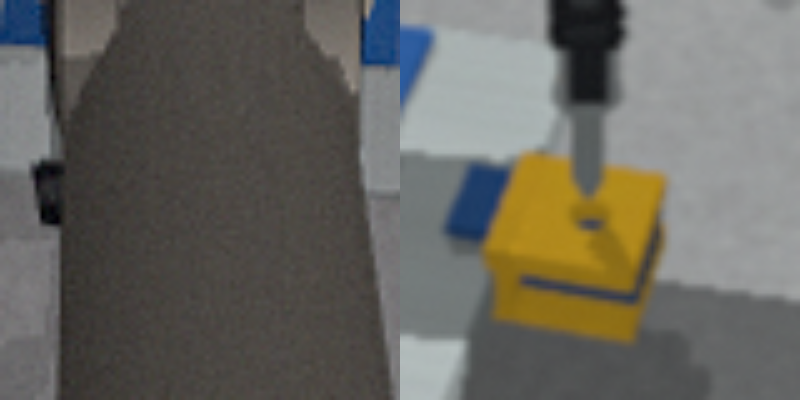

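The tip is just above the hole in the side view, at about crop (588,195), with the hole at (590,215). I check the tip against the ray.

```bash
python3 -c "
from h import *
print(onz('side',(327.6,243.7),.0774),onz('side',(328.2,248),.066))"
```

```text
[ 0.5373 -0.0038  0.0774] [ 0.5364 -0.0044  0.066 ]
```

>>> carry_out(
  targets=[
    [0.1, 0, 0.4, 0, -1],
    [0, 0, 0.5, 0, -1],
    [0, 0, 0.5, 0, -1],
    [0, 0, 0.3, 0, -1],
    [0, 0, 0, 0, -1],
  ],
)

```text
t: 6.8
eef_pos: [0.5355, -0.0049, 0.1156]
tool_rot: [-0.001, -0.096, 0.995, 0.0]
contact_force: [-0.1, 0.4, -1.3]
gripper_width: 0.24
grasp_force: 39.2
```

The tip is 6 mm inside with no contact force, so I push on.

>>> carry_out(
  targets=[
    [0, 0, 0.5, 0, -1],
    [0, 0, 0.5, 0, -1],
    [0, 0, 0.5, 0, -1],
    [0, 0, 0.5, 0, -1],
    [0, 0, 0, 0, -1],
  ],
)

```text
t: 7.3
eef_pos: [0.5357, -0.005, 0.0955]
tool_rot: [-0.0, -0.096, 0.995, -0.0]
contact_force: [0.3, -0.3, -0.8]
gripper_width: 0.242
grasp_force: 39.1
```

>>> carry_out(
  targets=[
    [0, 0, 0.5, 0, -1],
    [0, 0, 0.5, 0, -1],
    [0, 0, 0.5, 0, -1],
    [0, 0, 0.4, 0, -1],
    [0, 0, 0, 0, -1],
  ],
)

```text
t: 7.8
eef_pos: [0.5358, -0.005, 0.0767]
tool_rot: [-0.0, -0.096, 0.995, -0.0]
contact_force: [0.8, -1.1, -0.7]
gripper_width: 0.24
grasp_force: 39.1
```

>>> carry_out(
  targets=[
    [0, 0, 0.15, 0, -1],
    [0, 0, 0.1, 0, -1],
    [0, 0, 0.05, 0, -1],
    [0, 0, 0, 0, -1],
  ],
)

```text
t: 8.2
eef_pos: [0.5359, -0.0049, 0.0745]
tool_rot: [-0.0, -0.096, 0.995, 0.0]
contact_force: [-0.9, 0.2, 2.8]
gripper_width: 0.236
grasp_force: 39.4
```

The flange has landed at the predicted height with about 3 N. I let go and rise.

>>> carry_out(
  targets=[
    [0, 0, 0, 0, 1],
    [0, 0, 0, 0, 1],
    [0, 0, 0, 0, 1],
    [0, 0, 0, 0, 1],
    [0, 0, 0, 0, 1],
    [0, 0, -1, 0, 1],
    [0, 0, -3, 0, 1],
    [0, 0, -4, 0, 1],
    [0, 0, -4, 0, 1],
    [0, 0, -1, 0, 1],
    [0, 0, 0, 0, 1],
  ],
)

```text
t: 9.3
eef_pos: [0.5373, -0.0048, 0.2068]
tool_rot: [0.002, -0.096, 0.995, 0.0]
contact_force: [-0.0, 0.5, -0.4]
gripper_width: 1.002
grasp_force: 0.0
```

Run:
```python
from h import *
need([.484,-.312,.2])
S=imaging.read_camera("side")
OR=([5,170,120],[18,255,255])
b=blob(S,*OR,(305,200,355,260));print(b[:3],onz("side",b[0],.082))
T=cv2.imread("pics/top0.png")[:,:,::-1].copy();S0=cv2.imread("pics/side0.png")[:,:,::-1].copy()
K=([0,0,0],[180,255,45])
for im,n,bx in((T,"top",(448,250,485,288)),(S0,"side",(355,125,400,160))):
    q=blob(im,*K,bx);c=cv2.findContours(q[3].astype(np.uint8),0,2)[0];c=max(c,key=cv2.contourArea)
    print(n,cv2.approxPolyDP(c,3,True)[:,0]+bx[:2],cv2.minAreaRect(c))
cv2.imwrite("pics/c5.png",np.hstack([cv2.resize(S[205:285,290:370],(400,400)),cv2.resize(S0[110:190,340:420],(400,400))])[:,:,::-1])
```

```text
t 9.3 pos [ 0.5373 -0.0048  0.2068] yaxis [-0.1909  0.9816 -0.0001] z [ 0.0047  0.0008 -1.    ] F [-0.0219  0.4811 -0.3617] grip 0.0 1.0017788191704373
move cm [ 11.0975 -29.1364   0.6251]
(array([327.9571, 241.2071]), 140, array([322, 234,  12,  15])) [ 0.537  -0.0057  0.082 ]
top [[465 254]
 [458 258]
 [452 276]
 [456 279]
 [454 287]
 [457 279]
 [471 283]
 [478 266]] ((16.599998474121094, 22.199996948242188), (21.50348663330078, 34.78504943847656), 18.43494987487793)
side [[363 142]
 [389 155]
 [387 151]
 [393 143]
 [375 133]] ((24.217191696166992, 17.793899536132812), (29.96636962890625, 14.402774810791016), 25.463346481323242)
```

View pics/c5.png

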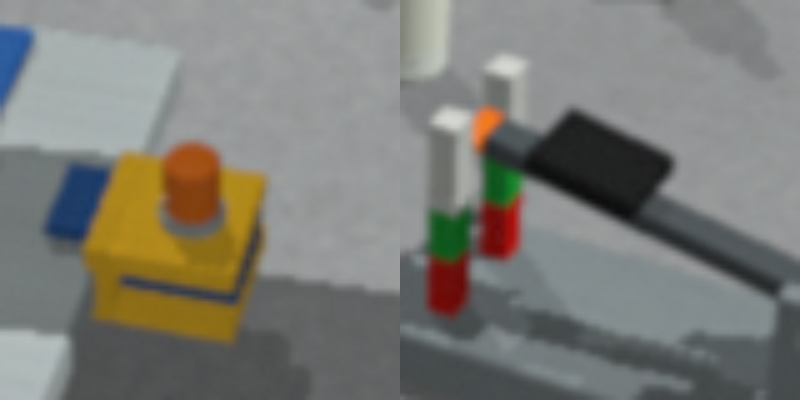

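The pin is home: its flange lies on the tine at crop (193,215), with the knob above it. The released lever pad is at crop (600,160) on the right. I go over the pad with the fingers shut.

>>> carry_out(
  targets=[
    [0.7, -1.84, 0, 0, -1],
    [1.35, -3.675, 0, 0, -1],
    [1.35, -3.675, 0, 0, -1],
    [1.35, -3.675, 0, 0, -1],
    [1.35, -3.675, 0, 0, -1],
    [1.35, -3.675, 0, 0, -1],
    [1.35, -3.675, 0, 0, -1],
    [1.35, -3.675, 0, 0, -1],
    [0.65, -1.84, 0, 0, -1],
    [0, 0, 0, 0, -1],
    [0, 0, 0, 0, -1],
  ],
)

```text
t: 10.45
eef_pos: [0.4853, -0.3134, 0.2026]
tool_rot: [-0.001, -0.096, 0.995, 0.001]
contact_force: [0.5, -0.0, -0.2]
gripper_width: -0.0
grasp_force: 0.0
```

>>> carry_out(
  targets=[
    [0, 0, 2, 0, -1],
    [0, 0, 3, 0, -1],
    [0, 0, 2, 0, -1],
    [0, 0, 0, 0, -1],
    [0, 0, 0, 0, -1],
  ],
)

```text
t: 10.95
eef_pos: [0.4864, -0.3127, 0.1341]
tool_rot: [-0.0, -0.097, 0.995, 0.001]
contact_force: [0.4, 0.0, 0.5]
gripper_width: -0.0
grasp_force: 0.0
```

Run:
```python
from h import *
need([.487,-.314,.12])
```

```text
t 10.95 pos [ 0.4864 -0.3127  0.1341] yaxis [-0.1928  0.9812  0.0011] z [-0.001  0.001 -1.   ] F [0.3677 0.0389 0.4605] grip 0.0 -2.5744166848134043e-05
move cm [-0.0331 -0.1381  1.4099]
```

>>> carry_out(
  targets=[
    [0, -0.1, 0.5, 0, -1],
    [0, 0, 0.5, 0, -1],
    [0, 0, 0.3, 0, -1],
    [0, 0, 0, 0, -1],
  ],
)

```text
t: 11.35
eef_pos: [0.4861, -0.315, 0.1211]
tool_rot: [-0.0, -0.096, 0.995, 0.0]
contact_force: [0.2, -0.3, -1.2]
gripper_width: -0.001
grasp_force: 0.0
```

>>> carry_out(
  targets=[
    [0, 0, 0.3, 0, -1],
    [0, 0, 0.3, 0, -1],
    [0, 0, 0.3, 0, -1],
    [0, 0, 0, 0, -1],
  ],
)

```text
t: 11.75
eef_pos: [0.4869, -0.3154, 0.1124]
tool_rot: [0.001, -0.096, 0.995, -0.0]
contact_force: [2.6, -0.8, 3.8]
gripper_width: -0.004
grasp_force: 1.6
```

>>> carry_out(
  targets=[
    [0, 0, 0.4, 0, -1],
    [0, 0, 0.4, 0, -1],
    [0, 0, 0.4, 0, -1],
    [0, 0, 0.3, 0, -1],
    [0, 0, 0, 0, -1],
  ],
)

```text
t: 12.25
eef_pos: [0.4874, -0.3157, 0.0974]
tool_rot: [0.001, -0.096, 0.995, -0.001]
contact_force: [4.2, -1.0, 5.2]
gripper_width: -0.0
grasp_force: 2.8
```

Run:
```python
from h import *
need([.487,-.314,.092])
S=imaging.read_camera("side");T=imaging.read_camera("top")
OR=([5,150,100],[18,255,255])
b=blob(S,*OR,(340,110,375,175));print(b[:3],onz("side",b[0],.08))
cv2.imwrite("pics/c6.png",np.hstack([cv2.resize(S[100:200,320:420],(400,400)),cv2.resize(T[220:320,410:510],(400,400))])[:,:,::-1])
```

```text
t 12.25 pos [ 0.4874 -0.3157  0.0974] yaxis [-0.1911  0.9816 -0.0015] z [ 0.002  -0.0011 -1.    ] F [ 4.2396 -0.9501  5.2141] grip 2.843276095809415 -9.98213339391716e-05
move cm [0.0072 0.1713 0.5367]
(array([355.7778, 144.1111]), 9, array([355, 143,   3,   4])) [ 0.5415 -0.3451  0.08  ]
```

View pics/c6.png

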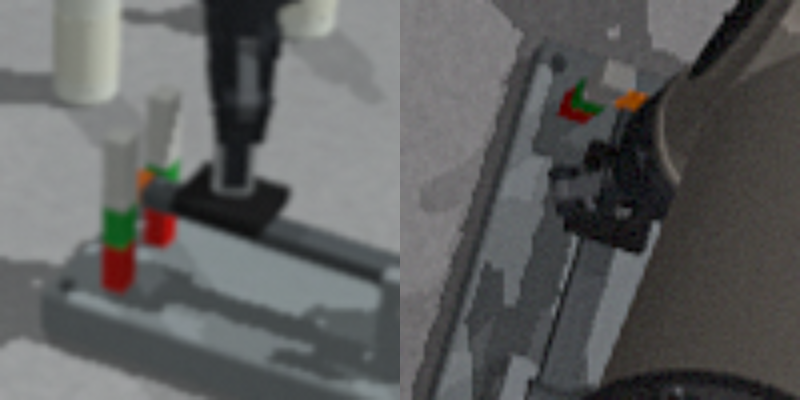

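The finger tip is in the middle of the pad. The nose, at left-crop (145,180), is near the green's top edge. I press 6 mm further and check its height.

>>> carry_out(
  targets=[
    [0, 0, 0.2, 0, -1],
    [0, 0, 0.2, 0, -1],
    [0, 0, 0.2, 0, -1],
    [0, 0, 0, 0, -1],
    [0, 0, 0, 0, -1],
  ],
)

```text
t: 12.85
eef_pos: [0.4881, -0.3159, 0.092]
tool_rot: [0.002, -0.096, 0.995, -0.001]
contact_force: [4.8, -1.2, 7.8]
gripper_width: 0.0
grasp_force: 3.7
```

Run:
```python
from h import *
need([.487,-.314,.092])
S=imaging.read_camera("side");T=imaging.read_camera("top")
u=np.array([.0544,-.0178])/.0572;hin=np.array([.5383,-.3302])-u*.180*np.cos(.2)
def proj(n,p):
    c=C[n];q=c["extrinsics"]@np.append(p,1);return [c["cx"]-c["fx"]*q[0]/q[2],c["cy"]+c["fy"]*q[1]/q[2]]
for th in(0,.1,.14,.18,.21,.25,.28,.32):
    p=np.append(hin+u*.18*np.cos(.2-th),.075+.18*np.sin(.2-th));print(th,np.array(proj("side",p)),np.array(proj("top",p)))
OR=([5,130,90],[18,255,255])
b=blob(S,*OR,(340,110,375,175));print(b[:3])
b=blob(T,*OR,(455,230,490,256));print(b[:3])
b=blob(S,*OR,(305,200,355,260));print("pin",b[:3])
cv2.imwrite("pics/c7.png",cv2.resize(S[110:180,320:420],(800,560),interpolation=cv2.INTER_CUBIC)[:,:,::-1])
```

```text
t 12.85 pos [ 0.4881 -0.3159  0.092 ] yaxis [-0.1912  0.9816 -0.0022] z [ 0.0034 -0.0016 -1.    ] F [ 4.7622 -1.1582  7.8032] grip 3.6540960031561553 0.00028243094142477724
move cm [0.0687 0.2043 0.0011]
0 [356.4305 136.1143] [472.4057 245.068 ]
0.1 [355.172  142.5606] [470.5018 245.4155]
0.14 [354.8692 145.1807] [469.6888 245.7595]
0.18 [354.6795 147.8189] [468.8491 246.2171]
0.21 [354.6108 149.807 ] [468.2028 246.6331]
0.25 [354.6165 152.4677] [467.3204 247.2827]
0.28 [354.693  154.4687] [466.644  247.8395]
0.32 [354.8902 157.1409] [465.724  248.6727]
(array([356.0909, 147.0909]), 11, array([355, 146,   4,   4]))
(array([466.5, 245.5]), 26, array([463, 244,   8,   4]))
pin (array([327.8526, 241.25  ]), 156, array([322, 234,  12,  16]))
```

View pics/c7.png

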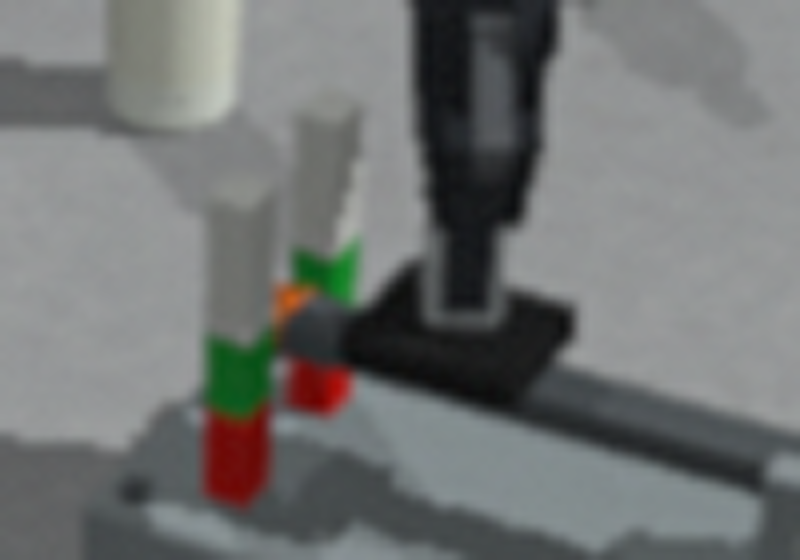

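The nose is inside the green bands, at an estimated 0.17–0.19 rad. I press 2 mm more to centre it and hold.

>>> carry_out(
  targets=[
    [0, 0, 0.2, 0, -1],
    [0, 0, 0, 0, -1],
    [0, 0, 0, 0, -1],
    [0, 0, 0, 0, -1],
    [0, 0, 0, 0, -1],
    [0, 0, 0, 0, -1],
    [0, 0, 0, 0, -1],
    [0, 0, 0, 0, -1],
    [0, 0, 0, 0, -1],
    [0, 0, 0, 0, -1],
  ],
)

```text
t: 13.95
eef_pos: [0.4883, -0.3159, 0.0902]
tool_rot: [0.002, -0.096, 0.995, -0.001]
contact_force: [3.8, -1.8, 7.6]
gripper_width: -0.002
grasp_force: 3.9
```

Run:
```python
from h import *
need([.487,-.314,.09])
S=imaging.read_camera("side")
print(blob(S,[5,130,90],[18,255,255],(340,110,375,175))[:3])
```

```text
t 13.95 pos [ 0.4883 -0.3159  0.0902] yaxis [-0.1913  0.9815 -0.0025] z [ 0.0039 -0.0018 -1.    ] F [ 3.8484 -1.7633  7.5591] grip 3.8793521595653147 -0.0019658617459095643
move cm [0.0925 0.2123 0.0204]
(array([355.6667, 148.4167]), 12, array([354, 147,   5,   5]))
```

The nose centroid is at row 148.4, about 0.20 rad with the offset corrected. The push is about 7.6 N, and the hold is steady. I hand in.

```bash
python3 -c "
from station import bot
print(bot.hand_in())"
```

```text
the job is handed in; nothing more can be done
None
```

I handed the job in at about 14 s with the orange-knobbed pin home in the fork and let go, and the arm holding the lever in the green at an estimated 0.20 rad with about 7.6 N; the hand-in returned no verdict.

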